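# Hold the sprung chest lid at the stay's set mark

### The job

Hold the fastener chest's lid open for fitting its stay: turn the black wing catch on the front sill a quarter turn, either way, clear of the lid, then take the sprung lid by its handle and raise it until the white-tipped pointer on its side edge stands at the red collar on the slotted steel quadrant. Finish while still holding it there with the gripper, steady, so that a workmate can lock the stay: the program ends with the lid held, not released. Do not let the raised lid snap shut, and leave the collar and the loose things on and around the chest as they are.

Things in the scene. Friction and masses are not known exactly. Their poses are not given: they have to be found in the camera images.
- catch_grip (a point): Swivel catch on the sill's middle: centre, on the vertical pivot, of its black wing grip, an upright blade 44 mm long, 9 mm thick, 26 mm high; 13 mm below its top, 19.5 mm above the sill. Under it a steel tab, 18 mm wide, its top 14 mm below the point, reaches 34 mm from the pivot, the last 12 mm over the lid when closed. x runs along blade and tab to the tab's long end, z up.
- catch (a joint): Swivel catch, rad, counter-clockwise from above positive. 0 = tab pointing squarely at the hinge, holding the lid down; starts within -0.3 to 0.3. Turns either way to stops at +-1.75; frees the lid beyond about +-1.25; pi/2 lays the tab along the sill. Needs 0.06 N m and stays where it is left.
- lid_handle (a point): Middle of the bar of the dark steel D-pull on the lid: round bar 10 mm thick, 100 mm long between its legs, parallel to the hinge, 36 mm above the lid's top. It lies 50 mm behind the lid's front edge, 152 mm in front of the hinge axis, 34 mm above that axis when shut, 72 mm behind the catch pivot. Axes turn with the lid: x from front edge to hinge, y along the bar, z out of the lid's top.
- lid_hinge (a point): Middle of the lid's hinge axis, on the lid's far long edge, 132 mm above the bench, fixed to the chest: x squarely from the sill to the hinge, y along the hinge axis, z up. The lid is a grey-topped plywood board 200 mm (front to hinge) x 320 x 12 mm; shut, its top is level with the sill, 130 mm above the bench.
- lid (a joint): Lid opening, rad: 0 shut, positive as the front edge rises, stop at 1.1. Two spring hinges and its weight (about 0.55 kg) press it shut with about 1.1 N m when shut, 1.5 N m at 0.6 rad (some 10 N at the handle); it drops at once if let go.
- lid_pointer (a point): Tip of the white-ended pointer on the lid's right-hand side edge (seen from the sill), 157 mm from the hinge axis, 168 mm to the right of the lid's middle.
- collar_mark (a point): Centre of the red set collar (30 mm radially, 20 mm along the arc, 12 mm thick, white line across its middle) on the quadrant: a slotted steel arc, 20 mm wide, 170 mm radius about the hinge axis, 168 mm to the right of the lid's middle, rising to about 0.3 m above the bench. The lid is at the mark when pointer and white line are on one line from the hinge.
- collar (a joint): Angle at which the red collar is set, rad, on the same scale as the joint lid: the lid is at the mark when joint lid equals this. Between 0.45 and 0.72, set for the episode; held by friction, must not be shifted.
- chest: The plywood fastener chest, 280 x 320 mm and 130 mm high, screwed to the bench. Origin at the centre of its underside; x points squarely from its front sill to its hinge, y along the hinge, z up. The sill is the front 56 mm, the catch pivot 104 mm in front of the origin, the hinge axis 120 mm behind it.
- tin: Bystander: round brass-coloured tin, 42 mm across, 22 mm high, standing on the sill about 125 mm to the left of the catch. Origin under its centre.
- screwdriver: Bystander: yellow-handled screwdriver, 200 mm, lying on the bench to the left of the chest.
- jar: Bystander: glass screw jar, 64 mm across, 85 mm high, on the bench to the left of the chest. Origin under its centre.
- wrench: Bystander: steel wrench, 190 mm, lying on the bench to the right of the chest.
- tape: Bystander: yellow tape measure, 70 x 36 x 62 mm, on the bench to the right of the chest. Origin under its centre.
- hammer: Bystander: claw hammer, 300 mm, lying on the left of the bench.
- square: Bystander: flat aluminium rafter square, 170 mm, lying on the right of the bench.

How it is judged:
On the way, in this order (a step that is already met when the one before it is completed fails the run):
1. the catch is turned clear of the lid, the lid still shut ((value of joint catch above 1.25 rad or value of joint catch below -1.25 rad) and value of joint lid below 0.05 rad), for 0.2 s.
2. the lid is lifted by the fingers (value of joint lid above 0.2 rad and contact force between the fingers and lid above 1.5 N), for 0.2 s.
At the end, for the whole second after the job is handed in: The lid stands within 0.07 rad (4 degrees; pointer within the width of the red collar) of the collar's angle, still (under 0.1 rad/s), carried by the gripper's fingers (more than 1.5 N on the lid), with the catch clear of the lid (angle between the x axis of lid_handle and the x axis of collar_mark, either way round below 0.07 rad and value of joint lid above 0.35 rad and contact force between the fingers and lid above 1.5 N and velocity of joint lid between -0.1 and 0.1 rad/s and (value of joint catch above 1.2 rad or value of joint catch below -1.2 rad)); the arm keeps its last pose, push and grip.
It fails at once if the raised lid is let go and snaps back (velocity of joint lid below -2 rad/s and value of joint lid above 0.1 rad).
It fails at once if the red collar is shifted by more than 5 mm (distance of collar_mark from where it was at the start of the episode above 0.005 m).
It fails at once if a loose thing on or around the chest is moved by more than 25 mm (distance of any of tin, screwdriver, jar, wrench, tape, hammer, square from where it was at the start of the episode above 0.025 m).
It also fails if it takes over 45 s, if anything falls off the work surface, if the arm or the gripper's body presses on something with over 40 N, if the wrist force passes 120 N, or if a joint passes its speed limit or range.

### The arm

A 6-joint arm with a two-finger parallel gripper is mounted at the origin on the work surface. World frame = base frame: x ahead of the robot, y to its left, z up, the work surface at z = 0. Lengths are in m, angles in rad, forces in N, time in s.
With the tool pointing down it reaches from about 0.325 to 0.85 m from the base axis. Payload 15.5 kg.
Tool frame: the origin (TCP) lies midway between the tips of the shut fingers; the grasp point (between the pads) lies 19 mm behind it (grasp_offset is the distance from the TCP to the grasp point, in m); z points along the fingers, y is the direction in which the jaws open and shut (so a half turn about z gives the same grasp; the last joint's range is limited). The gripper opens to 91 mm and grips with 3 to 60 N. Pads are 32 mm wide; open, the fingers measure 118 mm over their backs; the gripper's body (76 mm by 178 mm) begins 60 mm behind the grasp point.
Start: joints at [1.018, 0.494, 1.345, -0, 1.302, -0.096], TCP at [0.276, 0.561, 0.214] pointing down, gripper open.
Joint ranges: [-2.91, 2.91], [-0.82, 2.16], [0.22, 2.67], [-1.22, 4.37], [0.12, 2.79], [-3.08, 3.08]. Speed limits (rad/s): [1.89, 1.89, 2.57, 3.01, 3.01, 3.01].

### API

Orientations are given as a rotation vector (axis times angle).
In Python, from workcell import get_state, get_image, close_job, grasp_offset gives the robot as it stands.
- The arm moves only by the shell command python3 -m crank 'ROWS' [FORCE]. ROWS is JSON, a list of rows, each a list of 3 entries, a list of its own where there are three numbers: the shift along the tool's x, y, z in mm, then the turn, a rotation vector about the tool's x, y, z in rad, then the finger opening in mm, from 0 to 91.2. In form: [[[dx, dy, dz], [ax, ay, az], jaw], ...]. A call has 1 to 5 rows; each row shifts and turns the commanded pose from where the row before left it, along the tool's axes as they then stand; what a row does not reach is not made up. A row lasts 1/10 s, in which the tool goes at most 50 mm and 8.59 degrees, less where a joint would pass 70% of its speed; a pose out of reach is approached as far as the arm can. A call with a gripper value outside its range is refused whole. The fingers move at their own pace and stop on an object; FORCE is the grip in N (left out, the last holds). Time passes only in rows, so rows that do not move let the fingers close. It gives the time, the measured TCP pose, the force and the opening at its end, in the units of the state.
- get_state(): the state, without advancing time (a new reading comes with each control period).
- get_image(name): name is "scene" or "top"; returns a dict with "pixels" (480x640x3 uint8, red, green, blue), "range_z" (480x640 float32, m along the optical axis (not along the pixel's ray), 0 where there is no reading), "camera_matrix" (3x3 intrinsics, pixels), "k1" (the pictures are not rectified: a ray, as slopes to the right and down, at radius r is drawn at 1 + k1 r^2 times it, then the intrinsics apply), "R" (3x3) and "t" (3): a world point X has camera coordinates R X + t. Camera axes: x right, y down, z forward; pixel columns grow to the right and rows downward; lengths in m; the calibration is good to about 2 mm. A picture is of the moment at which its call begins.
- close_job(): hands the job in, once; it reports no verdict.
The state is a dict: "time_s": time; "qpos": joint angles; "joint_vel": joint speeds; "tau": joint torques, N m; "ee_pos": TCP position; "tool_rot": TCP orientation; "ft_force": force on the tool from outside, world axes, zero at the start; "ft_torque": the same for the moment, N m; "width": finger opening in m.
Only numpy, scipy, OpenCV 4.12 (cv2) and the standard library are available. Lean on these libraries where they do the work, as an engineer would, in place of code of your own. Each camera call takes 0.05 s, during which the arm holds its last target.

## Working session

There is one attempt and no reset: what is moved stays moved. The work goes in short steps, Python scripts to look and compute and a shell command to move; the robot and the scene stay as the last step left them, time stands still between calls to the robot, and variables do not carry over. Pictures are saved under pics/ and viewed, and the job is handed in when it is done.

```bash
mkdir -p pics
cat > h.py <<'E'
import numpy as np, cv2
from workcell import *
def cam(n,save=None):
    im=get_image(n)
    if save: cv2.imwrite('pics/'+save,im['pixels'][:,:,::-1])
    return im
def pts(im):
    K=im['camera_matrix'];k=im['k1']
    v,u=np.mgrid[0:480,0:640].astype(float)
    D=np.array([k,0,0,0.])
    p=cv2.undistortPoints(np.stack([u.ravel(),v.ravel()],1)[:,None],K,D)[:,0]
    z=im['range_z'].ravel()
    c=np.c_[p*z[:,None],z]
    X=(c-im['t'])@im['R']
    X[z==0]=np.nan
    return X.reshape(480,640,3)
def proj(im,X):
    r=cv2.Rodrigues(im['R'])[0]
    return cv2.projectPoints(np.atleast_2d(X).astype(float),r,np.array(im['t'],float),im['camera_matrix'],np.array([im['k1'],0,0,0.]))[0][:,0]
E
python3 - <<'E'
from h import *
print(get_state(),grasp_offset)
for n in('scene','top'):
    im=cam(n,n+'0.png'); print(n,im['R'],im['t'],im['camera_matrix'],im['k1'])
E
ls
```

```text
{'time_s': 0.0, 'qpos': array([ 1.01750164e+00,  4.94194420e-01,  1.34612946e+00,  2.60327250e-05,
        1.30251195e+00, -9.55028534e-02]), 'joint_vel': array([ 0.00194176, -0.00031024,  0.00060961,  0.00097368, -0.00027844,
        0.00089648]), 'tau': array([ 2.97852610e-03, -8.78839731e+01, -3.81854904e+01,  7.08643254e-02,
        5.33813867e-02, -7.04469016e-05]), 'ee_pos': array([0.27601835, 0.5603206 , 0.21333185]), 'tool_rot': array([-7.12749985e-01, -3.05924002e+00,  1.83811418e-03]), 'ft_force': array([-0.22770849,  0.24927456,  0.77893695]), 'ft_torque': array([-0.02914816,  0.02447589,  0.01420841]), 'width': 0.09152827784131125} 0.0188
scene [[ 0.45093439  0.89249915 -0.01017112]
 [ 0.70726621 -0.36425041 -0.60588461]
 [-0.54445633  0.26602051 -0.79548752]] [-0.26829857 -0.3278262   1.7605196 ] [[462.34141295   0.         327.91810896]
 [  0.         462.34141295 239.46701379]
 [  0.           0.           1.        ]] 0.0022925404788255786
top [[-0.01929566 -0.99963754  0.01877409]
 [-0.98246604  0.01547474 -0.1857983 ]
 [ 0.18544043 -0.02203    -0.98240853]] [-0.01344946  0.60860228  1.44576268] [[529.65450757   0.         323.5620047 ]
 [  0.         529.65450757 239.5522119 ]
 [  0.           0.           1.        ]] 0.054752258125731805
h.py
pics
```

View pics/scene0.png

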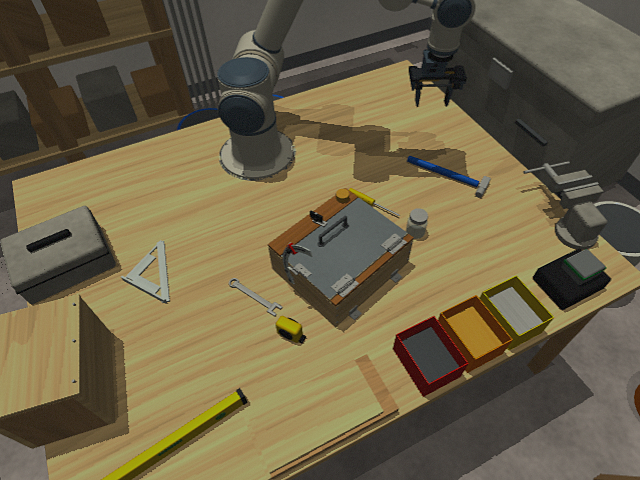

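View pics/top0.png

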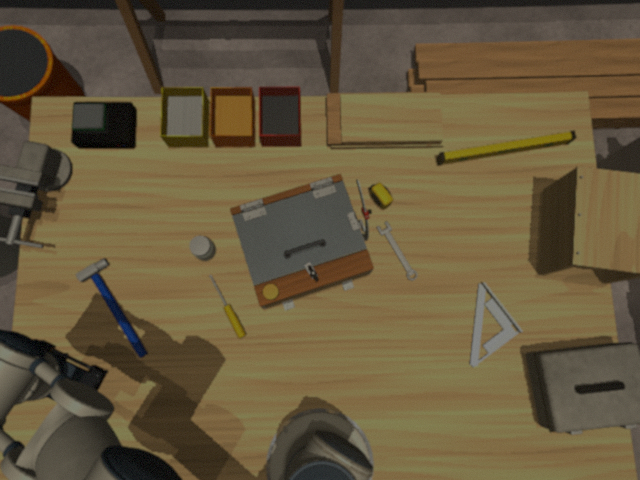

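The chest is at about (300,240) in top, with the catch at (312,270), the handle at (305,248) and the red collar at (366,212). In scene, the catch is at (316,216), the handle at (333,230) and the collar at (292,248). Next I'll zoom in and fit the chest pose.

Run:
```python
from h import *
t=cam('top');s=cam('scene')
cv2.imwrite('pics/t1.png',cv2.resize(t['pixels'][165:315,220:420,::-1],None,fx=4,fy=4,interpolation=cv2.INTER_CUBIC))
cv2.imwrite('pics/s1.png',cv2.resize(s['pixels'][180:330,250:440,::-1],None,fx=4,fy=4,interpolation=cv2.INTER_CUBIC))
X=pts(t);P=X[165:315,220:420].reshape(-1,3)
m=abs(P[:,2]-0.13)<0.008
print(m.sum(),np.median(P[m,2]))
mask=np.zeros((150,200),np.uint8);mask[m.reshape(150,200)]=255
n,l,st,c=cv2.connectedComponentsWithStats(mask);i=1+np.argmax(st[1:,4])
Q=P[(l==i).ravel()]
print(cv2.minAreaRect((Q[:,:2]*1000).astype(np.float32)))
(cx,cy),sz,a=cv2.minAreaRect((Q[:,:2]*1000).astype(np.float32))
print(cv2.boxPoints(((cx,cy),sz,a)))
# heights above
m=(P[:,2]>0.138)
u,v=np.meshgrid(range(220,420),range(165,315));u=u.ravel();v=v.ravel()
for name,b in(('catch',(300,325,258,284)),('handle',(280,330,235,258)),('quad',(355,375,175,240))):
    k=m&(u>=b[0])&(u<=b[1])&(v>=b[2])&(v<=b[3])
    print(name,k.sum());print(np.c_[u,v,P.round(4)][k][::max(1,k.sum()//25)])
```

```text
11405 0.12921893268035978
((602.8092651367188, 32.78208923339844), (281.4541931152344, 331.9872741699219), 17.191972732543945)
[[ 419.30646  149.76378]
 [ 517.4333  -167.39021]
 [ 786.3121   -84.1996 ]
 [ 688.18524  232.95439]]
catch 83
[[ 3.000e+02  2.580e+02  5.439e-01  4.140e-02  1.391e-01]
 [ 3.060e+02  2.640e+02  5.276e-01  2.560e-02  1.383e-01]
 [ 3.090e+02  2.660e+02  5.188e-01  1.760e-02  1.626e-01]
 [ 3.090e+02  2.670e+02  5.167e-01  1.760e-02  1.588e-01]
 [ 3.080e+02  2.680e+02  5.148e-01  2.030e-02  1.535e-01]
 [ 3.110e+02  2.680e+02  5.132e-01  1.240e-02  1.644e-01]
 [ 3.100e+02  2.690e+02  5.107e-01  1.510e-02  1.641e-01]
 [ 3.090e+02  2.700e+02  5.097e-01  1.780e-02  1.517e-01]
 [ 3.120e+02  2.700e+02  5.077e-01  9.900e-03  1.660e-01]
 [ 3.100e+02  2.710e+02  5.056e-01  1.520e-02  1.629e-01]
 [ 3.130e+02  2.710e+02  5.059e-01  7.400e-03  1.590e-01]
 [ 3.100e+02  2.720e+02  5.050e-01  1.530e-02  1.469e-01]
 [ 3.130e+02  2.720e+02  5.028e-01  7.400e-03  1.629e-01]
 [ 3.100e+02  2.730e+02  5.026e-01  1.530e-02  1.444e-01]
 [ 3.130e+02  2.730e+02  5.005e-01  7.400e-03  1.60
[... 3041 characters left out ...]
01]
 [ 3.650e+02  2.130e+02  6.356e-01 -1.235e-01  2.585e-01]
 [ 3.640e+02  2.140e+02  6.343e-01 -1.215e-01  2.533e-01]
 [ 3.670e+02  2.150e+02  6.322e-01 -1.291e-01  2.509e-01]
 [ 3.650e+02  2.170e+02  6.266e-01 -1.237e-01  2.532e-01]
 [ 3.660e+02  2.190e+02  6.234e-01 -1.269e-01  2.451e-01]
 [ 3.660e+02  2.220e+02  6.209e-01 -1.291e-01  2.218e-01]
 [ 3.660e+02  2.250e+02  6.169e-01 -1.307e-01  2.040e-01]
 [ 3.680e+02  2.270e+02  6.089e-01 -1.343e-01  2.166e-01]
 [ 3.650e+02  2.300e+02  6.121e-01 -1.318e-01  1.638e-01]
 [ 3.660e+02  2.320e+02  6.051e-01 -1.335e-01  1.717e-01]
 [ 3.670e+02  2.340e+02  5.991e-01 -1.356e-01  1.745e-01]
 [ 3.670e+02  2.370e+02  5.955e-01 -1.378e-01  1.516e-01]]
```

View pics/t1.png

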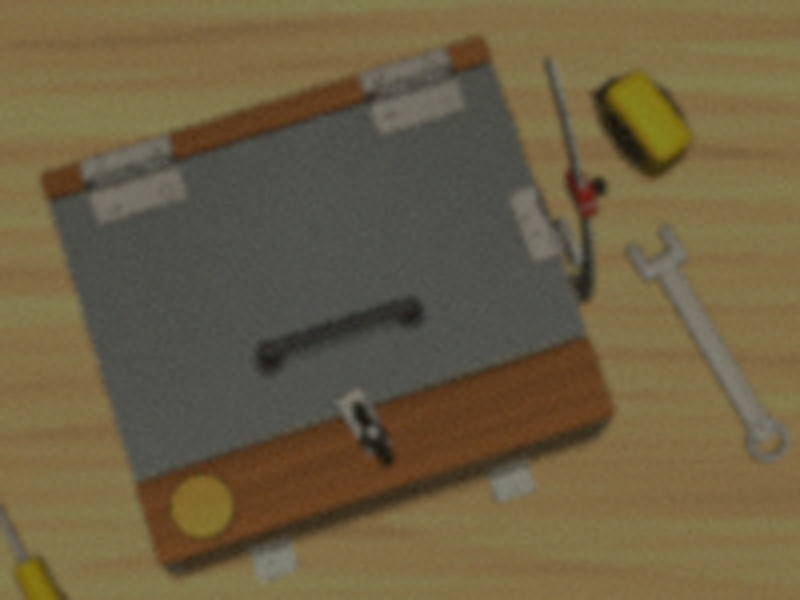

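View pics/s1.png

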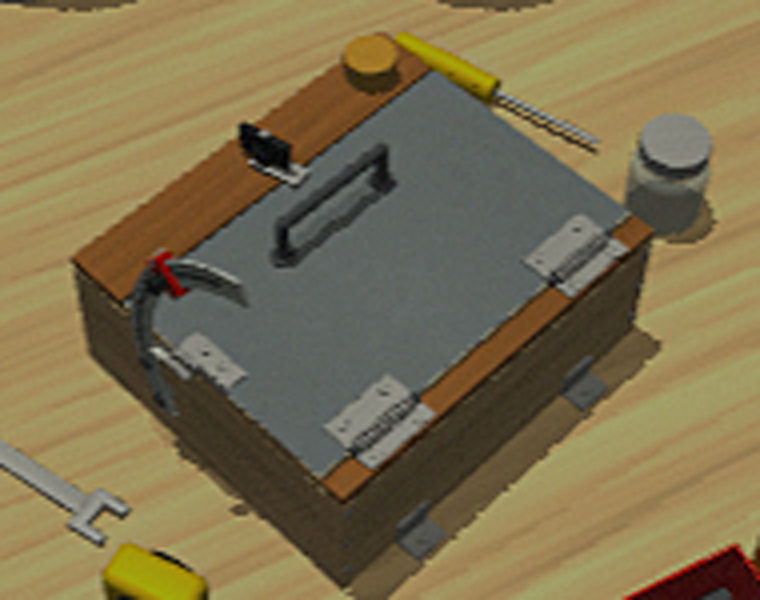

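```bash
cat >> h.py <<'E'
def cw(chest,L):  # chest=(x,y,yaw); chest-frame point -> world
    x,y,a=chest;L=np.atleast_2d(np.array(L,float));R=np.array([[np.cos(a),-np.sin(a),0],[np.sin(a),np.cos(a),0],[0,0,1]])
    return L@R.T+[x,y,0]
def cl(chest,W):
    x,y,a=chest;R=np.array([[np.cos(a),-np.sin(a),0],[np.sin(a),np.cos(a),0],[0,0,1]])
    return (np.asarray(W)-[x,y,0])@R
E
python3 - <<'E'
from h import *
from scipy.optimize import least_squares
t=cam('top');s=cam('scene')
X=pts(t);Xs=pts(s)
ch0=(0.6045,0.036,np.deg2rad(17.19))
# edges of the flat top per row/col in chest frame
L=cl(ch0,X.reshape(-1,3));
m=(abs(L[:,2]-.13)<.006)&(abs(L[:,0])<.17)&(abs(L[:,1])<.2)
Q=L[m]
def edge(axis,other,lo,hi):
    o=[]
    for b in np.arange(lo,hi,.006):
        k=abs(Q[:,other]-b)<.003
        if k.sum()>5:o.append((b,Q[k,axis].min(),Q[k,axis].max()))
    return np.array(o)
e=edge(0,1,-.14,.14);print('front',np.median(e[:,1]),np.polyfit(e[:,0],e[:,1],1)[0],'back',np.median(e[:,2]),np.polyfit(e[:,0],e[:,2],1)[0])
e=edge(1,0,-.12,.12);print('right',np.median(e[:,1]),np.polyfit(e[:,0],e[:,1],1)[0],'left',np.median(e[:,2]),np.polyfit(e[:,0],e[:,2],1)[0])
for n,Y in(('top',X),('scene',Xs)):
    L=cl(ch0,Y.reshape(-1,3))
    k=(L[:,2]>.155)&(L[:,2]<.18)&(abs(L[:,0]+.032)<.02)&(abs(L[:,1])<.07)
    B=L[k];print(n,'bar',k.sum(),B.mean(0),B.min(0),B.max(0),np.polyfit(B[:,1],B[:,0],1))
    k=(L[:,2]>.148)&(L[:,2]<.17)&(abs(L[:,0]+.104)<.03)&(abs(L[:,1])<.03)
    B=L[k];u,S,v=np.linalg.svd(B[:,:2]-B[:,:2].mean(0));a=v[0]*np.sign(v[0,0])
    print('wing',k.sum(),B.mean(0),B.min(0),B.max(0),a,np.arctan2(a[1],a[0]))
E
```

```text
front -0.14216577845169714 -0.00048434468601770835 back 0.13601835276783988 -0.0010766154951702923
right -0.15562562851334338 0.014119954594470465 left 0.16253001310653456 0.0010395712489784613
top bar 161 [-0.03547451  0.00347931  0.16849267] [-0.04070867 -0.05081777  0.15695052] [-0.02956435  0.05761583  0.17645943] [ 0.00152251 -0.03547981]
wing 65 [-0.10765335  0.00349663  0.15997366] [-0.12839908 -0.00488221  0.1490657 ] [-0.08635959  0.01148318  0.16737746] [0.97275886 0.23181934] 0.23394755616923094
scene bar 133 [-0.03395343  0.00100209  0.17013922] [-0.04171657 -0.05248983  0.15528304] [-0.02936438  0.05559381  0.17822912] [ 0.00328822 -0.03395673]
wing 80 [-0.10605014  0.00113907  0.15921127] [-0.12860231 -0.00646772  0.1490786 ] [-0.08664511  0.00923022  0.16930257] [0.9748851  0.22270844] 0.2245918085148924
```

Run:
```python
from h import *
ch=(0.6008,0.0378,0.2995)
for n in('top','scene'):
    im=cam(n);X=pts(im);L=cl(ch,X.reshape(-1,3)).reshape(X.shape)
    p=im['pixels'].astype(int)
    m=(p[:,:,0]>1.8*p[:,:,1]+15)&(p[:,:,0]>1.8*p[:,:,2]+15)&(abs(L[:,:,1]+.168)<.03)&(L[:,:,2]>.18)
    v,u=np.nonzero(m);B=L[m];print(n,m.sum(),u.mean(),v.mean(),B.mean(0),np.median(B,0),B.min(0),B.max(0))
    a=np.arctan2(B[:,2]-.132,.12-B[:,0]);print('ang',a.mean(),np.median(a),a.min(),a.max(), np.hypot(B[:,2]-.132,.12-B[:,0]).mean())
    # overlay of model points
    o=cv2.resize(im['pixels'][:,:,::-1],None,fx=4,fy=4,interpolation=cv2.INTER_CUBIC)
    def dot(P,c):
        for q in proj(im,cw(ch,P)): cv2.circle(o,(int(q[0]*4+1.5),int(q[1]*4+1.5)),3,c,-1)
    dot([[-.14,.16,.13],[-.14,-.16,.13],[.14,.16,.13],[.14,-.16,.13]],(0,255,0))
    dot([[-.032,0,.166],[-.032,.05,.166],[-.032,-.05,.166]],(255,0,255)); dot([[-.104,0,.1625]],(0,255,255))
    dot([[.12-.157,-.168,.132]],(255,255,0))
    for a in(.5,.55,.6,.65,.7): dot([[.12-.17*np.cos(a),-.168,.132+.17*np.sin(a)]],(255,0,0))
    q=proj(im,cw(ch,[0,0,.13]))[0]*4
    x,y=int(q[0]),int(q[1]);cv2.imwrite(f'pics/o_{n}.png',o[y-300:y+300,x-400:x+400])
```

```text
top 17 365.4117647058824 213.23529411764707 [-0.01419516 -0.16610323  0.25310561] [-0.01437359 -0.16466202  0.25206381] [-0.02485586 -0.17442058  0.24633732] [-0.00375554 -0.16225817  0.26187815]
ang 0.7342101404001634 0.7428884745691519 0.6681934211598871 0.7719524231140831 0.18081749334842254
scene 35 291.77142857142854 248.34285714285716 [-0.00569439 -0.16928659  0.25045311] [-0.00537718 -0.16971001  0.24969717] [-0.01740283 -0.17286369  0.23980316] [ 0.00704799 -0.16162797  0.26175086]
ang 0.7559644444246647 0.7570249819042543 0.6992612185650491 0.7822636088429059 0.1727431713728751
```

View pics/o_top.png

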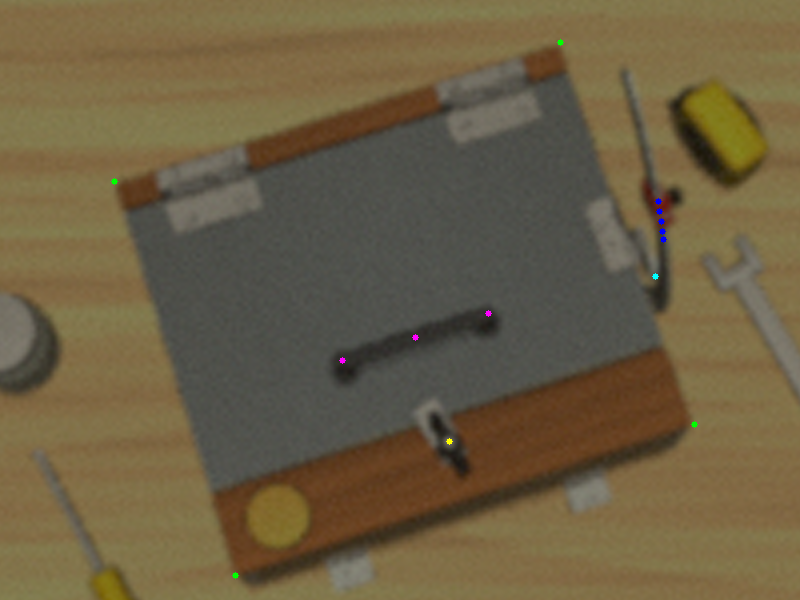

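View pics/o_scene.png

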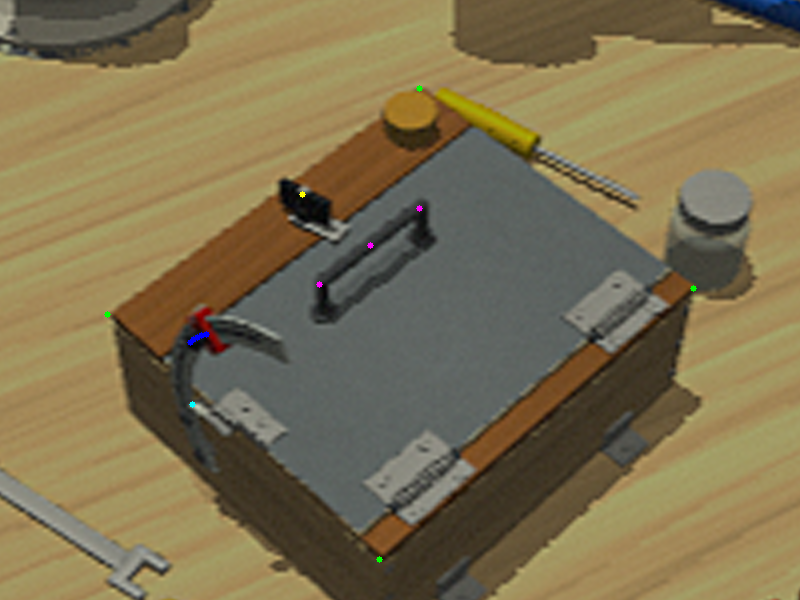

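The chest model fits both pictures to within about 3 mm. The catch is at about +0.23 rad and the collar at about 0.7 rad. I'll turn the tool first, then move above the catch.

```bash
python3 -m crank '[[[0,0,-8],[0,0,0.1436],45],[[0,0,-8],[0,0,0.1436],45],[[0,0,-8],[0,0,0.1436],45],[[0,0,-8],[0,0,0.1436],45],[[0,0,-8],[0,0,0.1436],45]]' 25
python3 -m crank '[[[0,0,0],[0,0,0.1436],45],[[0,0,0],[0,0,0.1436],45],[[0,0,0],[0,0,0.1436],45],[[0,0,0],[0,0,0.1436],45],[[0,0,0],[0,0,0.1436],45]]'
python3 -m crank '[[[0,0,0],[0,0,0.1436],45],[[0,0,0],[0,0,0.1436],45],[[0,0,0],[0,0,0.1436],45],[[0,0,0],[0,0,0.1436],45],[[0,0,0],[0,0,0.1436],45]]'
python3 -m crank '[[[-6,44,0],[0,0,0],45],[[-6,44,0],[0,0,0],45],[[-6,44,0],[0,0,0],45],[[-6,44,0],[0,0,0],45],[[-6,44,0],[0,0,0],45]]'
python3 -m crank '[[[-6,44,0],[0,0,0],45],[[-6,44,0],[0,0,0],45],[[-6,44,0],[0,0,0],45],[[-6,44,0],[0,0,0],45],[[0,0,0],[0,0,0],45]]'
cat >> h.py <<'E'
from scipy.spatial.transform import Rotation as Ro
def todo(P,R):
    s=get_state();Rc=Ro.from_rotvec(s['tool_rot'])
    print('pos',s['ee_pos'].round(4),'t',s['time_s'],'w',s['width'],'F',s['ft_force'].round(2),'q',s['qpos'].round(3))
    print('shift mm',(Rc.inv().apply(np.array(P)-s['ee_pos'])*1000).round(1),'turn',(Rc.inv()*R).as_rotvec().round(4))
def tool(yaw_y,tilt=0): # jaw y at yaw, z down; then tilt about own x
    c,s=np.cos(yaw_y),np.sin(yaw_y)
    y=np.array([c,s,0]);z=np.array([0,0,-1.]);x=np.cross(y,z)
    return Ro.from_matrix(np.c_[x,y,z])*Ro.from_rotvec([tilt,0,0])
CH=(0.6008,0.0378,0.2995)
E
python3 - <<'E'
from h import *
todo(np.r_[cw(CH,[-.104,0,0])[0][:2],.20],tool(.2995+.23-np.pi/2))
E
```

```text
time_s: 0.9
ee_pos: [0.2762, 0.5606, 0.2542]
tool_rot: [1.75, 2.609, -0.0]
ft_force: [0.6, 0.2, 0.5]
width: 0.0537
time_s: 1.4
ee_pos: [0.2762, 0.5606, 0.2539]
tool_rot: [2.555, 1.828, -0.0]
ft_force: [0.2, 0.0, 0.1]
width: 0.0449
time_s: 1.9
ee_pos: [0.2762, 0.5606, 0.2539]
tool_rot: [3.034, 0.814, -0.0]
ft_force: [0.3, -1.1, -0.0]
width: 0.0449
time_s: 2.4
ee_pos: [0.3618, 0.354, 0.254]
tool_rot: [-3.032, -0.823, -0.0]
ft_force: [1.1, -0.1, -0.3]
width: 0.0448
time_s: 2.9
ee_pos: [0.4315, 0.1876, 0.2541]
tool_rot: [3.033, 0.815, 0.001]
ft_force: [-0.1, 0.4, 0.1]
width: 0.045
pos [0.4315 0.1876 0.2541] t 2.9 w 0.04504096420089651 F [-0.11  0.42  0.09] q [ 2.840e-01  2.320e-01  1.652e+00 -1.000e-03  1.257e+00  1.330e+00]
shift mm [-30.  191.2  54.3] turn [ 0.0012 -0.0002 -0.0042]
```

```bash
python3 -m crank '[[[-7,45,0],[0,0,0],45],[[-7,45,0],[0,0,0],45],[[-7,45,0],[0,0,0],45],[[-7,45,0],[0,0,0],45],[[-2,11,40],[0,0,0],45]]'
python3 -m crank '[[[0,0,14],[0,0,0],45],[[0,0,0],[0,0,0],45]]'
python3 - <<'E'
from h import *
todo(np.r_[cw(CH,[-.104,0,0])[0][:2],.141],tool(.2995+.23-np.pi/2))
for n in('top','scene'):
    im=cam(n);q=proj(im,[.5014,.0071,.16])[0].astype(int)
    cv2.imwrite(f'pics/c_{n}.png',cv2.resize(im['pixels'][q[1]-60:q[1]+60,q[0]-80:q[0]+80,::-1],None,fx=5,fy=5,interpolation=cv2.INTER_CUBIC))
E
```

```text
time_s: 3.4
ee_pos: [0.5049, 0.0081, 0.2171]
tool_rot: [3.029, 0.818, 0.013]
ft_force: [1.6, 1.0, -0.7]
width: 0.0448
time_s: 3.6
ee_pos: [0.4992, 0.0116, 0.1982]
tool_rot: [-3.031, -0.821, 0.005]
ft_force: [0.2, -0.3, -0.3]
width: 0.0449
pos [0.4992 0.0116 0.1982] t 3.6 w 0.04489079659952408 F [ 0.24 -0.27 -0.35] q [-0.096  0.338  1.667  0.     1.14   0.945]
shift mm [-0.2  5.1 57.1] turn [-0.0023  0.003  -0.0006]
```

View pics/c_scene.png

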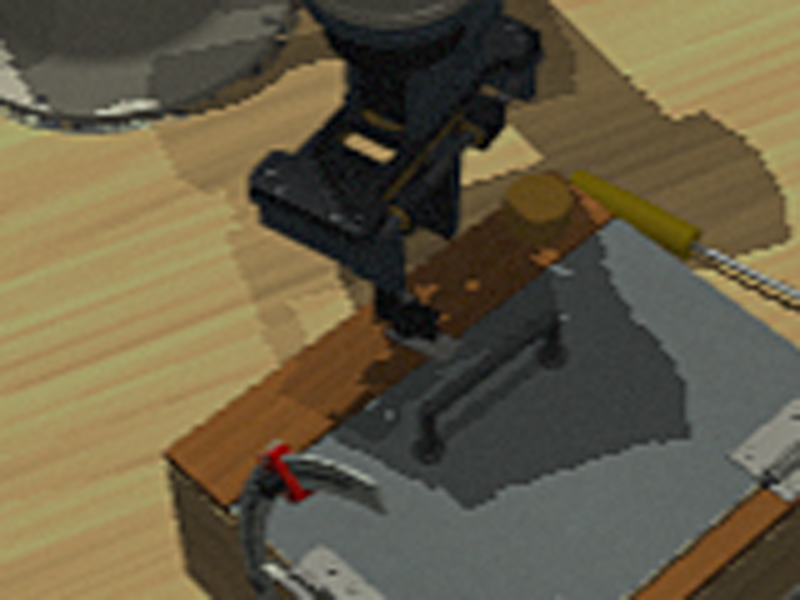

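The fingers straddle the wing in the scene crop (wing at about (410,315)). I'll descend and close.

```bash
python3 -m crank '[[[0,5,5],[0,0,0],45],[[0,0,20],[0,0,0],45],[[0,0,20],[0,0,0],45],[[0,0,12],[0,0,0],45],[[0,0,0],[0,0,0],45]]'
python3 -m crank '[[[0,0,0],[0,0,0],4],[[0,0,0],[0,0,0],4],[[0,0,0],[0,0,0],4],[[0,0,0],[0,0,0],4],[[0,0,0],[0,0,0],4]]' 20
python3 -m crank '[[[0,0,0],[0,0,0],4]]'
```

```text
time_s: 4.2
ee_pos: [0.5026, 0.0076, 0.1423]
tool_rot: [-3.031, -0.823, 0.002]
ft_force: [0.3, 0.2, -0.4]
width: 0.0451
time_s: 4.7
ee_pos: [0.5019, 0.0094, 0.1434]
tool_rot: [-3.029, -0.821, 0.001]
ft_force: [-6.4, 20.9, 10.7]
width: 0.0165
time_s: 4.8
ee_pos: [0.5019, 0.0094, 0.1434]
tool_rot: [-3.029, -0.821, 0.001]
ft_force: [-6.4, 20.9, 11.0]
width: 0.0162
```

Run:
```python
from h import *
s=get_state();print(s['ft_torque'],s['ft_force'],s['width'],s['qpos'])
for n in('top','scene'):
    im=cam(n);q=proj(im,[.5014,.0071,.16])[0].astype(int)
    cv2.imwrite(f'pics/d_{n}.png',cv2.resize(im['pixels'][q[1]-36:q[1]+36,q[0]-48:q[0]+48,::-1],None,fx=8,fy=8,interpolation=cv2.INTER_CUBIC))
```

```text
[ 3.9002194   1.35068071 -0.11209027] [-6.39084641 20.86073458 10.95879251] 0.01624936123219199 [-0.1025104   0.41287916  1.72984789  0.00389201  1.00059052  0.93686649]
```

View pics/d_scene.png

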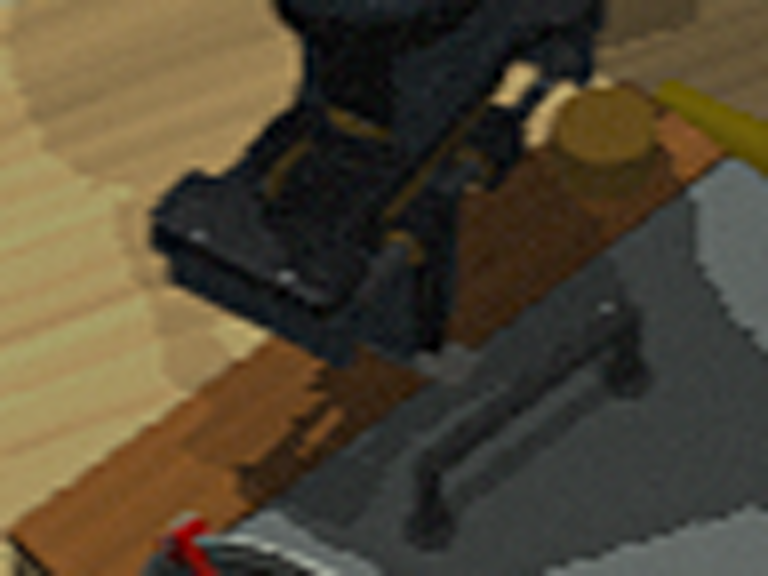

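View pics/d_top.png

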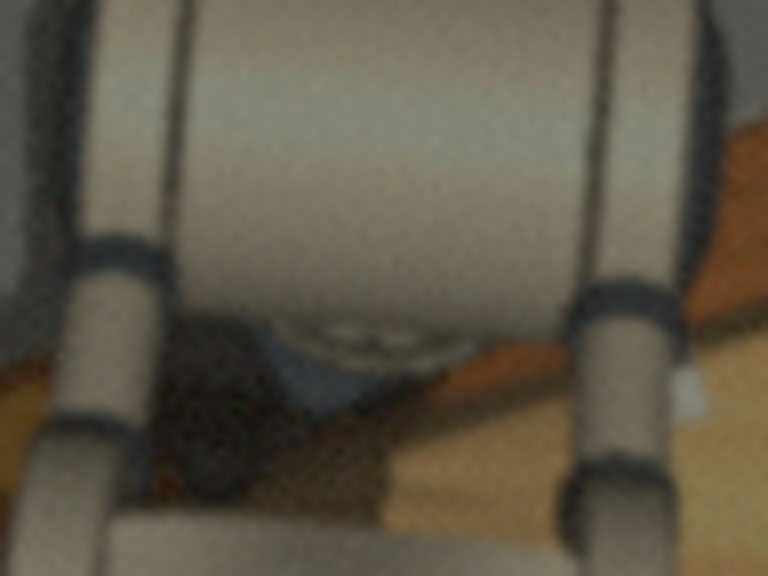

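The fingers move together, and one of them met the blade first: 21 N along −tool y, with a width 7 mm more than the blade. I'll shift about 3.5 mm in −y so the grip centres itself.

```bash
python3 -m crank '[[[0,-1.5,0],[0,0,0],4],[[0,-1,0],[0,0,0],4],[[0,0,0],[0,0,0],4]]'
python3 -m crank '[[[0,-1,0],[0,0,0],4],[[0,0,0],[0,0,0],4],[[0,0,0],[0,0,0],4]]'
```

```text
time_s: 5.2
ee_pos: [0.5018, 0.0099, 0.1435]
tool_rot: [-3.032, -0.823, -0.001]
ft_force: [-3.0, 5.4, 7.8]
width: 0.0164
time_s: 5.5
ee_pos: [0.5018, 0.01, 0.1435]
tool_rot: [3.031, 0.822, 0.002]
ft_force: [-0.7, -0.9, 7.1]
width: 0.0165
```

```bash
python3 -m crank '[[[0,0,-2],[0,0,0],4],[[0,0,-2],[0,0,0],4],[[0,0,0],[0,0,0],4]]'
python3 -m crank '[[[0,0,0],[0,0,0.05],4],[[0,0,0],[0,0,0],4]]'
```

```text
time_s: 5.8
ee_pos: [0.5013, 0.0099, 0.1465]
tool_rot: [3.031, 0.822, -0.001]
ft_force: [3.9, -4.0, -12.4]
width: 0.0151
time_s: 6.0
ee_pos: [0.5012, 0.0099, 0.1465]
tool_rot: [3.052, 0.744, -0.001]
ft_force: [3.5, -4.4, -12.3]
width: 0.0153
```

```bash
python3 -m crank '[[[0,0,1],[0,0,-0.05],4],[[0,0,0],[0,0,-0.1],4],[[0,0,0],[0,0,-0.1],4],[[0,0,0],[0,0,-0.1],4],[[0,0,0],[0,0,0],4]]'
python3 - <<'E'
from h import *
s=get_state();print(s['ft_torque'],s['ft_force'],s['width'])
for n in('scene',):
    im=cam(n);q=proj(im,[.5014,.0071,.14])[0].astype(int)
    cv2.imwrite(f'pics/e_{n}.png',cv2.resize(im['pixels'][q[1]-36:q[1]+36,q[0]-48:q[0]+48,::-1],None,fx=8,fy=8,interpolation=cv2.INTER_CUBIC))
E
```

```text
time_s: 6.5
ee_pos: [0.5014, 0.0099, 0.1461]
tool_rot: [2.873, 1.269, 0.0]
ft_force: [1.2, -5.0, 0.7]
width: 0.0152
[-1.10935073 -0.03305462 -0.03352775] [ 1.19723523 -5.03777889  0.71324595] 0.01524784503301312
```

View pics/e_scene.png

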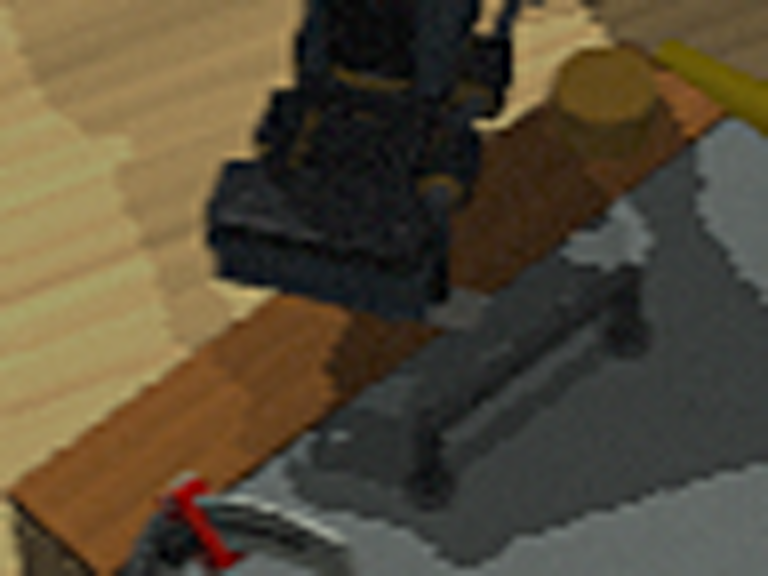

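The tab has swung left with the tool, so the grip is turning the catch. I'll carry on.

```bash
python3 -m crank '[[[0,0,0],[0,0,-0.12],4],[[0,0,0],[0,0,-0.12],4],[[0,0,0],[0,0,-0.12],4],[[0,0,0],[0,0,-0.12],4],[[0,0,0],[0,0,0],4]]'
python3 -m crank '[[[0,0,0],[0,0,-0.12],4],[[0,0,0],[0,0,-0.12],4],[[0,0,0],[0,0,-0.12],4],[[0,0,0],[0,0,-0.12],4],[[0,0,0],[0,0,0],4]]'
python3 - <<'E'
from h import *
s=get_state();print(s['ft_torque'],s['ft_force'],s['width'],s['qpos'])
for n in('scene',):
    im=cam(n);q=proj(im,[.5014,.0071,.14])[0].astype(int)
    cv2.imwrite(f'pics/f_{n}.png',cv2.resize(im['pixels'][q[1]-36:q[1]+36,q[0]-48:q[0]+48,::-1],None,fx=8,fy=8,interpolation=cv2.INTER_CUBIC))
E
```

```text
time_s: 7.05
ee_pos: [0.5014, 0.0099, 0.1461]
tool_rot: [2.49, 1.914, -0.0]
ft_force: [0.2, -6.1, 0.2]
width: 0.0156
time_s: 7.55
ee_pos: [0.5015, 0.0099, 0.1461]
tool_rot: [1.963, 2.451, -0.0]
ft_force: [1.0, -5.3, 0.4]
width: 0.0158
[-1.16541168 -0.18078273  0.00873909] [ 0.99895724 -5.32830538  0.40586918] 0.01577169862275284 [-9.88970778e-02  4.07709006e-01  1.72926559e+00 -7.74562957e-04
  1.00385002e+00 -3.18635721e-01]
```

View pics/f_scene.png

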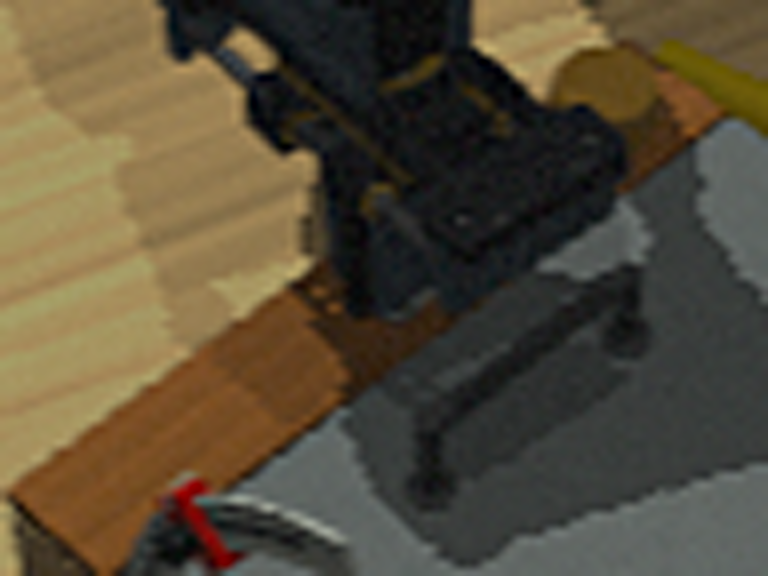

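```bash
python3 -m crank '[[[0,0,0],[0,0,-0.08],4],[[0,0,0],[0,0,0],4],[[0,0,0],[0,0,0],40],[[0,0,0],[0,0,0],40],[[0,0,0],[0,0,0],40]]'
python3 -m crank '[[[0,0,-15],[0,0,0],40],[[0,0,-30],[0,0,0],40],[[0,0,-30],[0,0,0],50],[[0,0,0],[0,0,0],50]]'
python3 - <<'E'
from h import *
for n in('scene','top'):
    im=cam(n);q=proj(im,[.5014,.0071,.14])[0].astype(int)
    cv2.imwrite(f'pics/g_{n}.png',cv2.resize(im['pixels'][q[1]-45:q[1]+27,q[0]-48:q[0]+48,::-1],None,fx=8,fy=8,interpolation=cv2.INTER_CUBIC))
E
```

```text
time_s: 8.1
ee_pos: [0.501, 0.0105, 0.1459]
tool_rot: [-1.867, -2.526, -0.0]
ft_force: [-0.7, 0.2, 1.0]
width: 0.0367
time_s: 8.5
ee_pos: [0.5029, 0.0104, 0.2243]
tool_rot: [1.864, 2.523, 0.005]
ft_force: [-0.1, -0.8, -0.6]
width: 0.0496
```

View pics/g_scene.png

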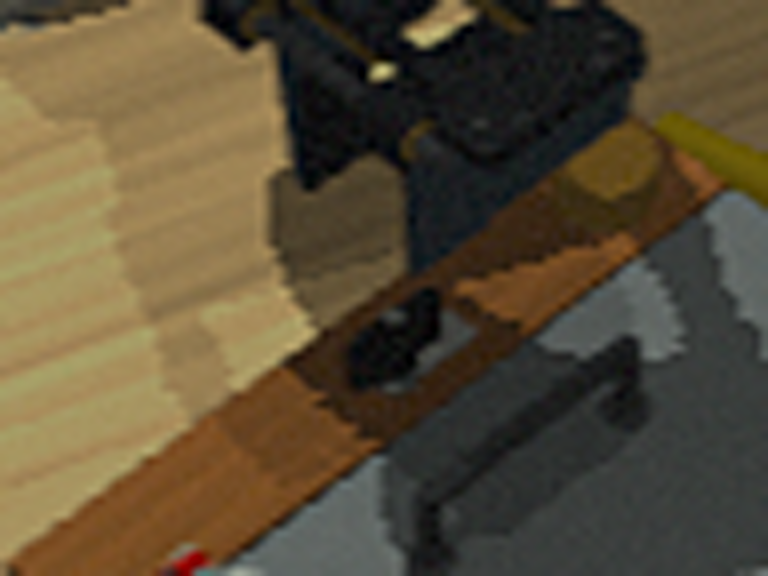

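View pics/g_top.png

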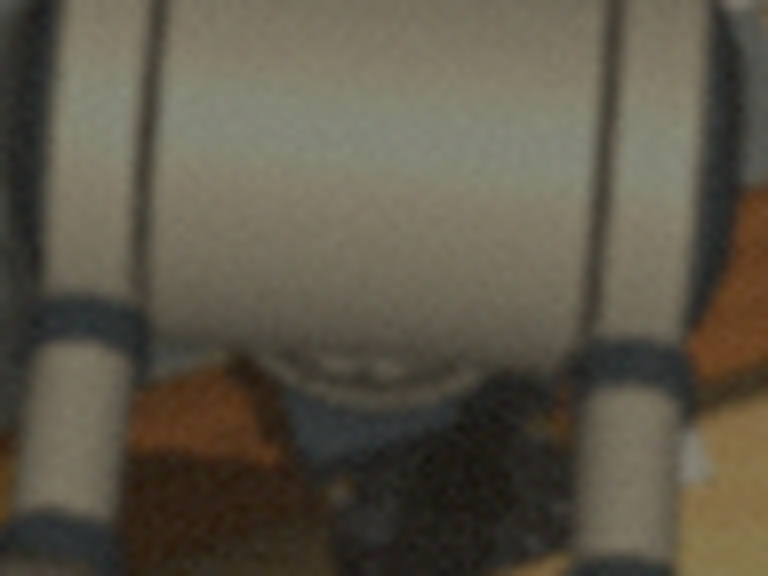

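The blade and light tab now lie along the sill (blade (400,340), tab to its right at (465,330)). I'll measure the angle, then work out the handle approach.

Run:
```python
from h import *
im=cam('scene');L=cl(CH,pts(im).reshape(-1,3))
k=(L[:,2]>.148)&(L[:,2]<.17)&(abs(L[:,0]+.104)<.03)&(abs(L[:,1])<.035)
B=L[k];v=np.linalg.svd(B[:,:2]-B[:,:2].mean(0))[2];a=v[0]*np.sign(v[0,1]);print(k.sum(),B.mean(0),np.arctan2(a[1],a[0]))
k=(L[:,2]>.155)&(L[:,2]<.18)&(abs(L[:,0]+.032)<.02)&(abs(L[:,1])<.07)
B=L[k];print(k.sum(),B.mean(0),B.min(0),B.max(0))
todo(np.r_[cw(CH,[-.032,.002,0])[0][:2],.148],tool(.2995))
```

```text
73 [-0.10198741 -0.00165177  0.15992378] 1.5650529612994593
134 [-0.03101264 -0.00140178  0.16991486] [-0.03828058 -0.05470967  0.15608401] [-0.02654011  0.05317421  0.17707115]
pos [0.5008 0.0105 0.2205] t 8.65 w 0.049906640835871915 F [ 0.21 -0.46  0.26] q [-0.098  0.313  1.636  0.     1.194 -0.397]
shift mm [-1.4 71.6 72.5] turn [-0.0004 -0.0003 -0.0009]
```

```bash
python3 -m crank '[[[-1,36,0],[0,0,0],50],[[0,36,0],[0,0,0],50],[[0,0,15],[0,0,0],50],[[0,0,0],[0,0,0],50]]'
python3 -m crank '[[[0,0,20],[0,0,0],50],[[0,0,20],[0,0,0],50],[[0,0,18],[0,0,0],50],[[0,0,0],[0,0,0],50]]'
python3 - <<'E'
from h import *
todo(np.r_[cw(CH,[-.032,.002,0])[0][:2],.148],tool(.2995))
im=cam('scene');q=proj(im,[.56,.03,.16])[0].astype(int)
cv2.imwrite(f'pics/i.png',cv2.resize(im['pixels'][q[1]-50:q[1]+40,q[0]-60:q[0]+60,::-1],None,fx=6,fy=6,interpolation=cv2.INTER_CUBIC))
E
```

```text
time_s: 9.05
ee_pos: [0.5691, 0.031, 0.203]
tool_rot: [-1.863, -2.524, 0.004]
ft_force: [-1.1, -0.2, 0.1]
width: 0.0503
time_s: 9.45
ee_pos: [0.568, 0.0305, 0.1458]
tool_rot: [-1.864, -2.524, 0.004]
ft_force: [-0.1, -1.2, -0.2]
width: 0.0498
pos [0.568  0.0305 0.1458] t 9.45 w 0.04982199130810824 F [-0.09 -1.23 -0.17] q [-0.051  0.493  1.563 -0.     1.09  -0.35 ]
shift mm [-0.7  1.5 -2.2] turn [-0.0048 -0.0017 -0.001 ]
```

View pics/i.png

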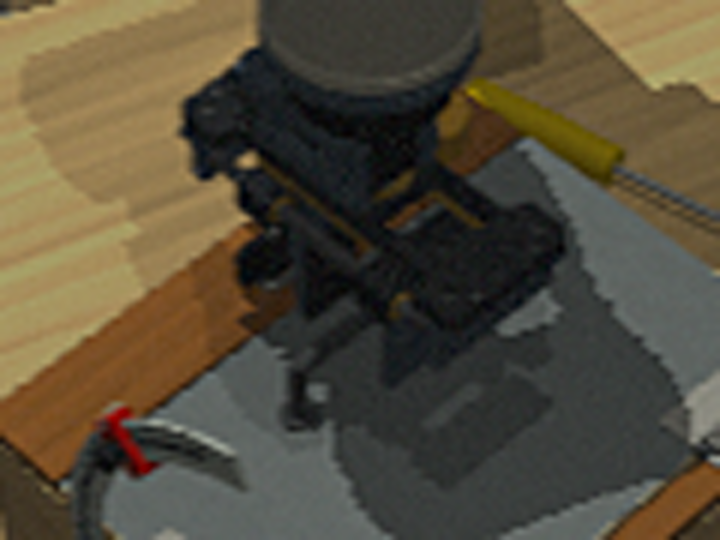

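The bar is between the fingers. I'll close gently and centre on it.

```bash
python3 -m crank '[[[0,1,-2],[0,0,0],5],[[0,0,0],[0,0,0],5],[[0,0,0],[0,0,0],5],[[0,0,0],[0,0,0],5],[[0,0,0],[0,0,0],5]]' 15
python3 -m crank '[[[0,0,0],[0,0,0],5]]'
```

```text
time_s: 10.0
ee_pos: [0.5713, 0.0309, 0.1501]
tool_rot: [1.866, 2.527, 0.0]
ft_force: [-0.2, 0.6, -0.9]
width: 0.0131
time_s: 10.1
ee_pos: [0.5703, 0.0307, 0.1499]
tool_rot: [-1.865, -2.527, 0.002]
ft_force: [-7.8, -2.2, 6.0]
width: 0.0093
```

```bash
python3 -m crank '[[[0,0,0],[0,0,0],5],[[0,0,0],[0,0,0],5]]' 30
python3 - <<'E'
from h import *
s=get_state();P=s['ee_pos'];R=Ro.from_rotvec(s['tool_rot']);g=P-R.apply([0,0,grasp_offset]);print(cl(CH,g),s['ft_force'],s['width'])
E
```

```text
time_s: 10.3
ee_pos: [0.5703, 0.0307, 0.1499]
tool_rot: [-1.865, -2.527, 0.002]
ft_force: [-5.5, -2.7, 5.2]
width: 0.009
[-0.0311996   0.00218554  0.1686763 ] [-5.51140277 -2.66223037  5.20889267] 0.009030663249068184
```

```bash
python3 -m crank '[[[0,1.1,-7.5],[0.05,0,0],5],[[0,1.1,-7.5],[0.05,0,0],5],[[0,0,0],[0,0,0],5]]' 40
python3 -m crank '[[[0,1.1,-7.5],[0.05,0,0],5],[[0,1.1,-7.5],[0.05,0,0],5],[[0,1.1,-7.5],[0.05,0,0],5],[[0,0,0],[0,0,0],5]]'
cat > chk.py <<'E'
from h import *
s=get_state();P=s['ee_pos'];R=Ro.from_rotvec(s['tool_rot']);g=P-R.apply([0,0,grasp_offset]);c=cl(CH,g)
z=cl((0,0,CH[2]),R.apply([0,0,1]))
print('grasp',c,'F',s['ft_force'].round(1),'w',s['width'],'tilt',np.arctan2(-z[0],-z[2]))
h=np.array([.12-c[0],c[2]-.132]);print('lid from bar',np.arctan2(h[1],h[0])-np.arctan2(.034,.152),'r',np.hypot(*h),'exp',np.hypot(.034,.152))
E
python3 chk.py
```

```text
time_s: 10.6
ee_pos: [0.5725, 0.0314, 0.1646]
tool_rot: [-1.826, -2.475, 0.131]
ft_force: [-7.5, -4.6, -5.8]
width: 0.0088
time_s: 11.0
ee_pos: [0.5786, 0.0333, 0.1862]
tool_rot: [-1.765, -2.392, 0.309]
ft_force: [-11.0, -5.6, -3.9]
width: 0.0089
grasp [-0.0177955   0.00223246  0.20434417] F [-11.   -5.6  -3.9] w 0.008869271678384293 tilt 0.25683943975235346
lid from bar 0.26339402258051203 r 0.15563186639999202 exp 0.1557562197795003
```

```bash
python3 -m crank '[[[0,1.1,-7.5],[0.05,0,0],5],[[0,1.1,-7.5],[0.05,0,0],5],[[0,1.1,-7.5],[0.05,0,0],5],[[0,1.1,-7.5],[0.05,0,0],5],[[0,0,0],[0,0,0],5]]'
python3 chk.py
python3 -m crank '[[[0,1.1,-7.5],[0.05,0,0],5],[[0,1.1,-7.5],[0.05,0,0],5],[[0,1.1,-7.5],[0.05,0,0],5],[[0,0,0],[0,0,0],5]]'
python3 chk.py
python3 - <<'E'
from h import *
for n in('scene','top'):
    im=cam(n);q=proj(im,[.62,-.11,.23])[0].astype(int)
    cv2.imwrite(f'pics/j_{n}.png',cv2.resize(im['pixels'][q[1]-36:q[1]+36,q[0]-48:q[0]+48,::-1],None,fx=8,fy=8,interpolation=cv2.INTER_CUBIC))
    X=pts(im).reshape(-1,3);L=cl(CH,X)
    # lid top plane in region y in (-.15,-.06)
    k=(abs(L[:,1]+.1)<.045)&(L[:,0]>-.07)&(L[:,0]<.09)&(L[:,2]>.13)&(L[:,2]<.28)
    B=L[k];p=np.polyfit(B[:,0],B[:,2],1)
    for _ in range(8):
        r=abs(B[:,2]-np.polyval(p,B[:,0]));p=np.polyfit(B[r<.006,0],B[r<.006,2],1)
    print(n,k.sum(),(r<.006).sum(),'lid plane angle',np.arctan(-p[0]))
E
```

```text
time_s: 11.5
ee_pos: [0.5913, 0.0372, 0.2133]
tool_rot: [-1.676, -2.27, 0.529]
ft_force: [-17.1, -6.0, 2.6]
width: 0.0093
grasp [-0.00088045  0.00223974  0.23010913] F [-17.1  -6.    2.6] w 0.009251723917859188 tilt 0.4585001095211209
lid from bar 0.46172524478352817 r 0.1556839228115411 exp 0.1557562197795003
time_s: 11.9
ee_pos: [0.6043, 0.0413, 0.2317]
tool_rot: [-1.603, -2.17, 0.682]
ft_force: [-19.7, -6.3, 6.0]
width: 0.009
grasp [0.01514746 0.00225716 0.24715622] F [-19.7  -6.3   6. ] w 0.008993569110565508 tilt 0.6094653672553352
lid from bar 0.6121353142194462 r 0.15574019732958153 exp 0.1557562197795003
scene 1842 1794 lid plane angle 0.5887823165062542
top 1647 1564 lid plane angle 0.5863127718861186
```

View pics/j_scene.png

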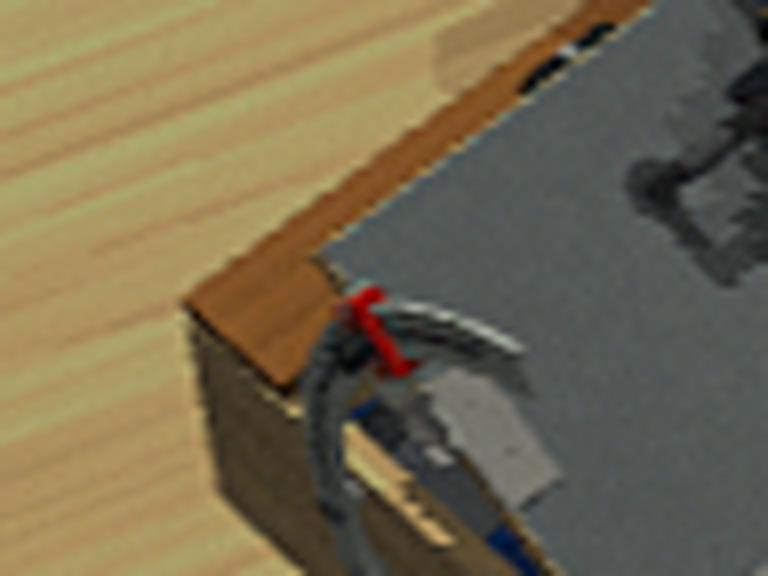

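View pics/j_top.png

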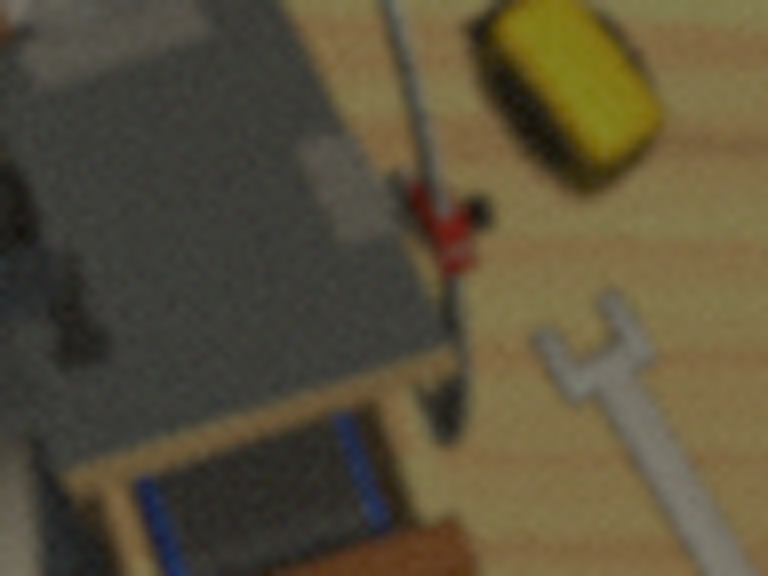

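Run:
```python
from h import *
A=np.arange(.4,.9,.002)
for n in('top','scene'):
    im=cam(n);p=im['pixels'].astype(int)
    X=pts(im);L=cl(CH,X.reshape(-1,3)).reshape(X.shape)
    m=(p[:,:,0]>1.6*p[:,:,1]+12)&(p[:,:,0]>1.6*p[:,:,2]+12)
    q0=proj(im,cw(CH,[-.01,-.168,.245]))[0]
    v,u=np.nonzero(m);k=(abs(u-q0[0])<12)&(abs(v-q0[1])<12);c=np.array([u[k].mean(),v[k].mean()])
    for d in([0,0,0],[-.002,0,0],[.002,0,0],[0,.002,0],[0,0,.002]):
        C=cw(CH,np.c_[.12-.17*np.cos(A),-.168+0*A,.132+.17*np.sin(A)]+d)
        e=np.linalg.norm(proj(im,C)-c,axis=1);i=e.argmin();print(n,k.sum(),c,d,'collar',A[i].round(3),'resid px',e[i].round(2))
```

```text
top 34 [365.29411765 213.44117647] [0, 0, 0] collar 0.682 resid px 0.05
top 34 [365.29411765 213.44117647] [-0.002, 0, 0] collar 0.698 resid px 0.13
top 34 [365.29411765 213.44117647] [0.002, 0, 0] collar 0.668 resid px 0.14
top 34 [365.29411765 213.44117647] [0, 0.002, 0] collar 0.686 resid px 0.79
top 34 [365.29411765 213.44117647] [0, 0, 0.002] collar 0.68 resid px 0.11
scene 41 [291.48780488 248.        ] [0, 0, 0] collar 0.716 resid px 1.09
scene 41 [291.48780488 248.        ] [-0.002, 0, 0] collar 0.732 resid px 0.56
scene 41 [291.48780488 248.        ] [0.002, 0, 0] collar 0.7 resid px 1.63
scene 41 [291.48780488 248.        ] [0, 0.002, 0] collar 0.692 resid px 0.77
scene 41 [291.48780488 248.        ] [0, 0, 0.002] collar 0.714 resid px 0.62
```

The collar comes out at about 0.70 (0.68 from top, 0.72 from scene). The lid is at about 0.60, so I'll lift it another 0.1.

```bash
python3 -m crank '[[[0,0.7,-5],[0.033,0,0],5],[[0,0.7,-5],[0.033,0,0],5],[[0,0.7,-5],[0.033,0,0],5],[[0,0,0],[0,0,0],5],[[0,0,0],[0,0,0],5]]'
cat > fin.py <<'E'
import sys
from h import *
for n in('scene','top'):
    im=cam(n);q=proj(im,[.62,-.11,.23])[0].astype(int)
    cv2.imwrite(f'pics/{sys.argv[1]}_{n}.png',cv2.resize(im['pixels'][q[1]-36:q[1]+36,q[0]-48:q[0]+48,::-1],None,fx=8,fy=8,interpolation=cv2.INTER_CUBIC))
    X=pts(im).reshape(-1,3);L=cl(CH,X)
    k=(abs(L[:,1]+.1)<.045)&(L[:,0]>-.05)&(L[:,0]<.09)&(L[:,2]>.13)&(L[:,2]<.28)
    B=L[k];p=np.polyfit(B[:,0],B[:,2],1)
    for _ in range(8):
        r=abs(B[:,2]-np.polyval(p,B[:,0]));p=np.polyfit(B[r<.006,0],B[r<.006,2],1)
    print(n,k.sum(),(r<.006).sum(),'lid plane angle',np.arctan(-p[0]))
E
python3 chk.py; python3 fin.py k
```

```text
time_s: 12.6
ee_pos: [0.6145, 0.0445, 0.243]
tool_rot: [-1.554, -2.104, 0.773]
ft_force: [-15.7, -4.8, 4.8]
width: 0.009
grasp [0.02728029 0.0022787  0.25730774] F [-15.7  -4.8   4.8] w 0.0089615029435055 tilt 0.7048528381608714
lid from bar 0.7137056360270836 r 0.15588128545131663 exp 0.1557562197795003
scene 1861 1788 lid plane angle 0.6888927215459569
top 1480 1388 lid plane angle 0.6864302466302108
```

View pics/k_scene.png

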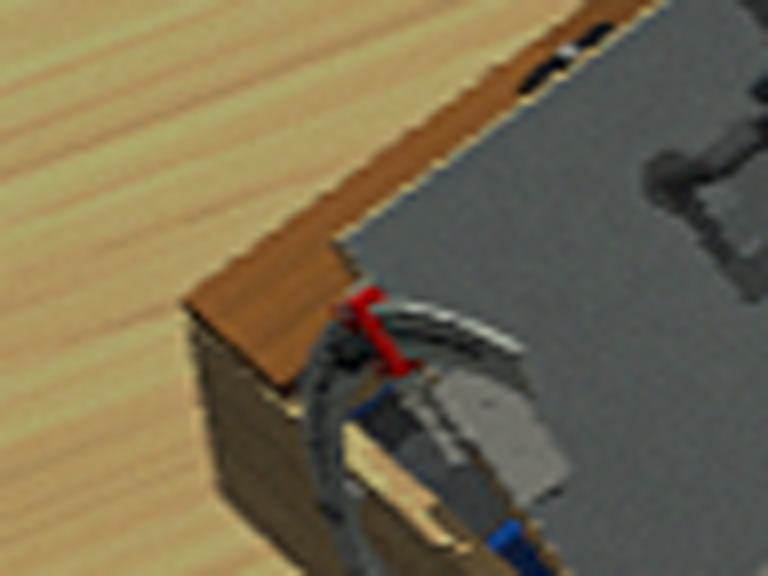

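View pics/k_top.png

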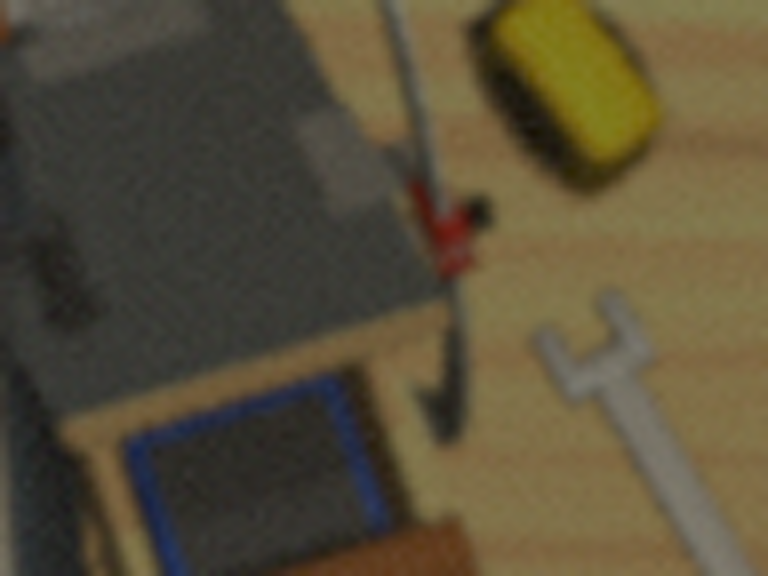

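Run:
```python
from h import *
out=[]
for n in('scene','top'):
    im=cam(n);q=proj(im,[.62,-.11,.23])[0].astype(int);f=12
    o=cv2.resize(im['pixels'][q[1]-25:q[1]+25,q[0]-16:q[0]+16,::-1],None,fx=f,fy=f,interpolation=cv2.INTER_CUBIC)
    o0=o.copy()
    for a,c in((.62,(255,0,0)),(.70,(0,255,0)),(.78,(255,0,255))):
        for r in(.157,.185):
            P=proj(im,cw(CH,[.12-r*np.cos(a),-.168,.132+r*np.sin(a)]))[0];P=((P-q+[16,25])*f+f/2-.5).astype(int);cv2.circle(o,(int(P[0]),int(P[1])),3,c,-1)
    out+=[o0,o] if n=='scene' else [o]
m=np.hstack(out);cv2.imwrite('pics/m.png',cv2.resize(m,None,fx=.69,fy=.69))
```

```text
(no output)
```

View pics/m.png

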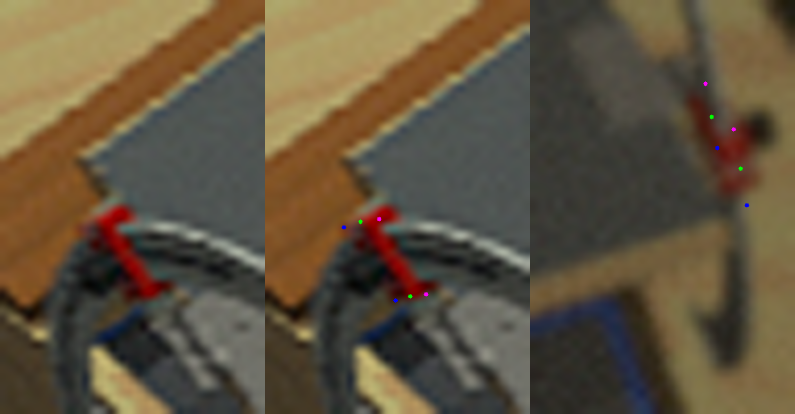

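The pointer stem runs to the collar's inner end in the scene crop, and the 0.70 line lies on the red in the top crop. Last check is the whole scene and how steady the hold is.

```bash
python3 -m crank '[[[0,0,0],[0,0,0],5],[[0,0,0],[0,0,0],5],[[0,0,0],[0,0,0],5]]'
python3 chk.py
python3 - <<'E'
from h import *
print(get_state()['joint_vel'].round(4))
im=cam('scene','z.png')
im=cam('top','zt.png')
a=cv2.imread('pics/scene0.png').astype(int);b=cv2.imread('pics/z.png').astype(int)
m=(b[:,:,2]>1.6*b[:,:,1]+12)&(b[:,:,2]>1.6*b[:,:,0]+12)
v,u=np.nonzero(m);k=(abs(u-291)<13)&(abs(v-248)<13);print(u[k].mean(),v[k].mean())
E
```

```text
time_s: 13.1
ee_pos: [0.6146, 0.0445, 0.243]
tool_rot: [-1.555, -2.105, 0.773]
ft_force: [-15.3, -4.4, 3.8]
width: 0.0088
grasp [0.0272947  0.00227877 0.25733202] F [-15.3  -4.4   3.8] w 0.008843520126952015 tilt 0.7040098778191385
lid from bar 0.713872621943543 r 0.15589223366709698 exp 0.1557562197795003
[-0.0008  0.0009  0.0007 -0.0003  0.0011 -0.0001]
291.54761904761904 248.16666666666666
```

View pics/z.png

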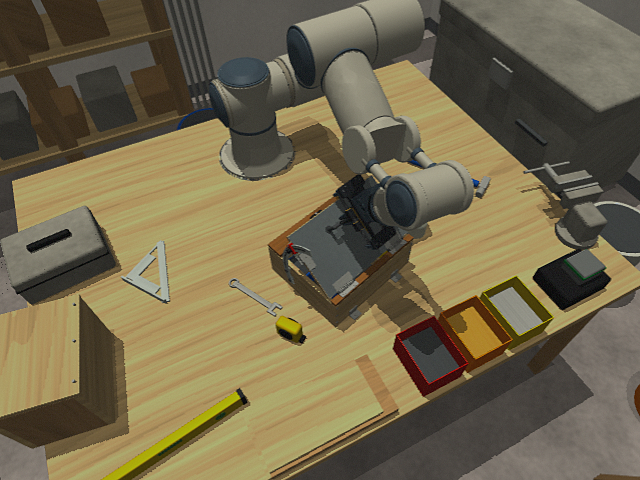

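The lid is held steady, and the collar is still at its starting pixel (291.5, 248). The wrench, tape and square are where they were; the arm hides the jar and tin, but its path passed well above them.

```bash
python3 -c "
from workcell import close_job
print(close_job())"
```

```text
the job is handed in; nothing more can be done
None
```

I turned the catch clear of the lid, raised the lid by its handle to the red collar, and handed the job in at about 13 s with the gripper still holding it. No verdict was reported.

| Last check | Result |
|---|---|
| Catch | About 1.57 rad, measured before lifting; the wing was still along the sill in the picture at the mark |
| Lid angle | 0.69 rad from the depth images, 0.71 rad from the gripper position |
| Collar angle | About 0.70 rad (top camera 0.68, scene camera 0.72) |
| Hold on the lid | Joints still; about 16 N at the wrist; bar gripped at about 9 mm opening |
| Collar position | Same picture position as at the start |
| Wrench, tape, square | Not visibly moved |

- **Disagreements:** The raw depth points on the collar first gave 0.73–0.76 rad, above its stated range of 0.45–0.72. I treated that as edge error and used the projected fits instead. The pointer tip is hidden behind the collar in the pictures, so I judged alignment from its stem and the measured angles.
- **First grip on the catch:** It was off centre, with a 21 N sideways push, and I corrected it. The fingers stopped at about 15–16 mm rather than the blade's 9 mm. I never found out why, but the catch turned with the tool.
- **Not seen at the end:** The arm hid the jar, the screwdriver, the tin and most of the hammer in the final picture, so I did not confirm that those four had stayed put. The arm's path passed above them and no unexpected forces showed.

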